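# Multimeter onto its sloped bench stand, keeper down

### The arm

A 6-joint arm with a two-finger parallel gripper is mounted at the origin on the work surface. World frame = base frame: x ahead of the robot, y to its left, z up, the work surface at z = 0. Lengths are in mm, angles in rad, forces in N, time in s.
With the tool pointing down it reaches from about 350 to 800 mm from the base axis. Payload 7.3 kg.
Tool frame: the origin (TCP) lies between the finger pads; the fingertips stand 11 mm ahead of it and the grasp point (between the pads) lies 8 mm behind it (ctrl.tcp_to_tips is the distance from the TCP to the fingertips, in mm); z points along the fingers, y is the line along which they close (so a half turn about z gives the same grasp; the last joint's range is limited). The gripper opens to 85 mm and grips with 20 to 120 N. Pads are 22 mm wide; open, the fingers measure 114 mm over their backs; the gripper's body (76 mm by 85 mm) begins 54 mm behind the grasp point. The pads swing forward as they close: fully open they stand 13 mm farther back than shut.
Start: joints at [1.182, 0.342, 1.524, -0, 1.275, -0.146], TCP at [126.204, 509.623, 242.322] pointing down, gripper open.
Joint ranges: [-2.53, 2.53], [-0.77, 2.02], [0.04, 2.7], [-1, 4.14], [0.28, 2.66], [-3.11, 3.11]. Speed limits (rad/s): [2.57, 2.57, 3.14, 3.14, 3.14, 3.14].

### API

Orientations are given as a unit quaternion [w, x, y, z].
In Python, from cell import ctrl gives the robot as it stands.
- The arm moves only by the tool arm_command, never from a script. Its argument "series" is a list of rows, each a list of 6 numbers: the shift along the tool's x, y, z in cm, then the turn, a rotation vector about the tool's x, y, z in rad. A call has 1 to 12 rows; each row is the pose to reach, as a shift and turn from the pose commanded when the call began, along the tool's axes at that moment; what a row does not reach only later rows make up. A row lasts 1/12 s, in which the tool goes at most 41.7 mm and 7.16 degrees, less where a joint would pass 70% of its speed; a pose out of reach is approached as far as the arm can. A call with a gripper value outside its range is refused whole. "gripper" is the finger opening in cm, from 0 to 8.54, set as the call begins (left out, the last holds). The fingers move at their own pace and stop on an object; "grip_force" is the grip in N (left out, the last holds). Time passes only in rows, so rows that repeat a pose let the fingers close. It gives the time, the measured TCP pose, the force, the opening and the grip force at its end, in the units of the state.
- ctrl.sense(): the state, without advancing time (a new reading comes with each control period).
- ctrl.read_camera(name): name is "side" or "top"; returns a dict with "img" (384x512x3 uint8, blue, green, red), "mtx" (3x3 intrinsics, pixels), "R" (3x3) and "t" (3): a world point X has camera coordinates R X + t. Camera axes: x right, y down, z forward; pixel columns grow to the right and rows downward; lengths in mm; the calibration is good to about 2 mm. A picture is of the moment at which its call begins. There is no depth.
- ctrl.close_job(): hands the job in; it is judged then, once.
Trained networks look in a picture, given as the dict that the camera call returned (one of the last four; its "shot" number tells which), for a name from the list of things; names that differ only in an ending like _2 or _b are one class to them, and where a whole thing is asked for, a point or a joint stands for the part that bears it (a point fixed in the world has none). Each returns a list of dicts, best first, with "conf" (0 to 1); they miss things now and then, are a little off and sometimes report something else, mostly with a low value. They report only what shows in the picture. A call takes as long as a camera call. They do not tell look-alikes from the thing itself.
- ctrl.search_frame(name, picture): "bbox" ([centre column, centre row, width, height] in pixels, round what is visible of it).
- ctrl.mark_of(name, picture): "xy" ([column, row] in pixels: a listed point, or the origin of a listed thing).
The state is a dict: "clock": time; "joints": joint angles; "joint_velocities": joint speeds; "effort": joint torques, N m; "ee_pos": TCP position; "ee_rot": TCP orientation; "wrist_force": force on the tool from outside, world axes, zero at the start; "wrist_torque": the same for the moment, N m; "finger_gap": finger opening in mm; "finger_force": force on a finger pad.
Only numpy, scipy, OpenCV 4.12 (cv2) and the standard library are available. Lean on these libraries where they do the work, as an engineer would, in place of code of your own. Each camera call takes 0.05 s, during which the arm holds its last target. There are 200 camera calls.

### The job

Pick up the handheld multimeter lying on the mat and set it gently on the narrow sloping deck of the bench stand, face up with its display end uppermost, centred and straight on the deck, lying flat with its lower end against the ledge. Let go of it, then fold the hinged steel keeper at the top of the stand down until it lies on the meter. Leave the lens, the screwdriver and the parts bin where they are.

Things in the scene. Friction and masses are not known exactly. Their poses are not given: they have to be found in the camera images.
- meter: Loose grey handheld multimeter, a slab 170 long (x) x 58 wide (y) x 34 thick (z), 0.32 kg; its black face with display, dial (standing 8 above the face) and three sockets is up (+z). Origin: centre of its underside. +x points to the display end, the sockets are at the -x end. It starts lying face up on the mat; grip it across its 58 width.
- meter_top (a point): Middle of the meter's display-end face, 85 along +x from the meter's origin and 17 above its underside.
- stand: Fixed bench stand. Origin: centre of the underside of its base plate (170 x 110 x 12, dark steel); +x points to the high end of the slope. A post 55 x 30 carries the sloping aluminium deck.
- cradle: The stand's sloping deck, a strip only 36 wide (the meter overhangs it 11 each side), rising 25 degrees towards +x. Frame: x up the slope, y across, z square to the deck. Origin: on the deck's top face and centre line, 115 above the stand's underside, where the centre of the meter's underside lies when seated. Hinge ears at x = 104 to 120, up to 46 above the deck, 40 wide.
- ledge (a point): Middle of the foot of the ledge's inner face, at x = -85 in the cradle frame, on the deck's top face. The ledge is at the low end, 50 wide, stands 14 above the deck; from it to the hinge ears there are 189 for the 170 long meter.
- keeper (a joint): Angle of the keeper, a flat steel flap 26 wide x 5 thick reaching 66 from its hinge, with a rubber pad under its end. 0: folded down, parallel to the deck with the pad on the face of the seated meter (34 above the deck); it grows as the flap is lifted up and back, 1.57 is square to the deck, 2.3 the stop. The stiff hinge (0.06 N m) stays where it is left.
- keeper_hinge (a point): Point on the keeper's hinge axis (which runs along the cradle's y), at x = 112, z = 40 of the cradle frame.
- keeper_tip (a point): Middle of the keeper's free edge, 66 from the hinge axis.
- lens: Bystander: loose black camera lens standing upright, 68 across and 70 high. Origin: centre of its underside.
- screwdriver: Bystander: loose screwdriver 180 long lying on the mat. Origin: middle, on the mat; handle towards its -x.
- bin: Bystander: loose open blue parts bin 80 x 120 x 55. Origin: centre of its underside.
Not all that is in view belongs to the job. There is more than one size of the meter; the one meant has the size given above. There is more than one size of the stand; the job needs the smaller.

How it is judged (in metres and radians):
On the way, in this order (a step that is already met when the one before it is completed fails the run):
1. the meter lies seated on the deck against the ledge, display end up, released, with the keeper still open (x of meter in the frame of cradle between -0.006 and 0.008 m and y of meter in the frame of cradle between -0.01 and 0.01 m and z of meter in the frame of cradle between -0.005 and 0.006 m and x of meter_top in the frame of cradle above 0.05 m and angle between the z axis of meter and the z axis of cradle, either way round below 0.09 rad and angle between the x axis of meter and the x axis of cradle, either way round below 0.1 rad and angle between meter's own z axis and vertical below 0.6 rad and linear speed of meter below 0.02 m/s and contact force between the fingers and meter below 0.2 N and value of joint keeper above 0.8 rad), for 0.2 s.
2. the keeper is folded down onto the seated meter (x of meter in the frame of cradle between -0.006 and 0.008 m and y of meter in the frame of cradle between -0.01 and 0.01 m and z of meter in the frame of cradle between -0.005 and 0.006 m and x of meter_top in the frame of cradle above 0.05 m and angle between the z axis of meter and the z axis of cradle, either way round below 0.09 rad and angle between the x axis of meter and the x axis of cradle, either way round below 0.1 rad and angle between meter's own z axis and vertical below 0.6 rad and value of joint keeper below 0.1 rad), for 0.2 s.
At the end, for the whole second after the job is handed in: The meter lies flat on the sloping deck (within 0.09 rad and 6 mm), face up and display end uppermost, its lower end within 8 mm of the ledge, centred within 10 mm and straight within 0.10 rad, released and at rest, and the keeper is folded down onto it (below 0.10 rad) (all of step 2 and linear speed of meter below 0.02 m/s and contact force between the fingers and meter below 0.2 N); the robot touches nothing.
It fails at once if the meter is dropped or knocked hard onto the stand (over 70 N) (contact force between meter and stand above 70 N).
It fails at once if the meter is let go in the air above the deck, over 45 mm up, instead of being set down (x of meter in the frame of cradle between -0.1 and 0.1 m and y of meter in the frame of cradle between -0.06 and 0.06 m and z of meter in the frame of cradle above 0.045 m and contact force between the fingers and meter below 0.2 N).
It fails at once if the lens is pushed more than 30 mm away (distance of lens from where it was at the start of the episode above 0.03 m).
It fails at once if the screwdriver is pushed more than 30 mm away (distance of screwdriver from where it was at the start of the episode above 0.03 m).
It fails at once if the bin is pushed more than 30 mm away (distance of bin from where it was at the start of the episode above 0.03 m).
It also fails if it takes over 58 s, if anything falls off the work surface, if the arm or the gripper's body presses on something with over 40 N, if the wrist force passes 120 N, or if a joint passes its speed limit or range.

## Working session

There is one attempt and no reset: what is moved stays moved. The work goes in short steps, Python scripts to look and compute and a tool call to move; the robot and the scene stay as the last step left them, time stands still between calls to the robot, and variables do not carry over. Pictures are saved under pics/ and viewed, at most 10 in all, crops included, and the job is handed in when it is done.

Besides the shell and the picture viewer there is one more tool, called after ">>>" in YAML: its name, and indented under it one key for each argument. arm_command: Moves the arm, as the interface text tells. Its arguments: {"type":"object","properties":{"series":{"type":"array"},"gripper":{"type":"number"},"grip_force":{"type":"number"}},"required":["series"]}

```bash
mkdir -p pics; ls; cat > h.py <<'E'
import numpy as np, cv2
from cell import ctrl
def cams(): return {n:ctrl.read_camera(n) for n in("side","top")}
def proj(c,X):
    p=c["mtx"]@(c["R"]@np.asarray(X,float)+c["t"]); return p[:2]/p[2]
def ray(c,uv):
    d=c["R"].T@np.linalg.solve(c["mtx"],[uv[0],uv[1],1.]); return -c["R"].T@c["t"],d/np.linalg.norm(d)
def onz(c,uv,z):
    o,d=ray(c,uv); return o+d*(z-o[2])/d[2]
def tri(a,ua,b,ub):
    o1,d1=ray(a,ua);o2,d2=ray(b,ub)
    s=np.linalg.lstsq(np.c_[d1,-d2],o2-o1,rcond=None)[0]
    p,q=o1+s[0]*d1,o2+s[1]*d2
    return (p+q)/2,np.linalg.norm(p-q)
E
python3 - <<'E'
from h import *
C=cams()
im=np.vstack([C["side"]["img"],C["top"]["img"]])
cv2.imwrite("pics/a.png",im[:384]);cv2.imwrite("pics/b.png",im[384:])
for n,c in C.items():
    print(n,"cam at",(-c["R"].T@c["t"]).round())
    for k in["meter","meter_top","stand","cradle","ledge","keeper_hinge","keeper_tip","lens","screwdriver","bin"]:
        print(k,[(np.round(d["xy"]).tolist(),round(d["conf"],2)) for d in ctrl.mark_of(k,c)])
E
```

```text
pics
side cam at [  166. -1339.  1050.]
meter [([216.0, 169.0], 0.71), ([190.0, 151.0], 0.52)]
meter_top [([230.0, 159.0], 0.84), ([204.0, 154.0], 0.83)]
stand [([241.0, 351.0], 0.81), ([253.0, 233.0], 0.76)]
cradle [([246.0, 318.0], 0.95), ([251.0, 207.0], 0.91)]
ledge [([207.0, 341.0], 0.78), ([234.0, 221.0], 0.68), ([219.0, 194.0], 0.4)]
keeper_hinge [([277.0, 176.0], 0.74), ([255.0, 190.0], 0.61), ([292.0, 267.0], 0.6)]
keeper_tip [([259.0, 290.0], 0.65), ([271.0, 160.0], 0.52)]
lens [([257.0, 188.0], 0.58)]
screwdriver [([218.0, 195.0], 0.75)]
bin [([292.0, 190.0], 0.95), ([213.0, 173.0], 0.49)]
top cam at [ 453. -174. 1171.]
meter [([106.0, 234.0], 0.72), ([162.0, 221.0], 0.7), ([281.0, 175.0], 0.56)]
meter_top [([120.0, 223.0], 0.66), ([148.0, 197.0], 0.58), ([209.0, 226.0], 0.33)]
stand [([282.0, 214.0], 0.92), ([410.0, 261.0], 0.68)]
cradle [([280.0, 209.0], 0.89), ([434.0, 267.0], 0.82)]
ledge [([290.0, 235.0], 0.96), ([430.0, 301.0], 0.61)]
keeper_hinge [([279.0, 176.0], 0.85), ([451.0, 228.0], 0.74)]
keeper_tip [([448.0, 256.0], 0.88), ([281.0, 174.0], 0.45)]
lens [([208.0, 181.0], 0.88), ([281.0, 207.0], 0.37), ([224.0, 147.0], 0.36)]
screwdriver [([210.0, 228.0], 0.65)]
bin [([224.0, 143.0], 0.95), ([208.0, 228.0], 0.28)]
```

View pics/a.png

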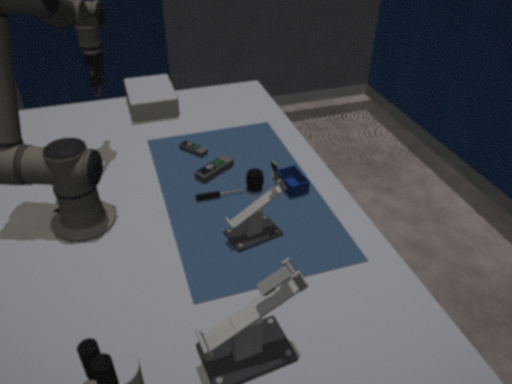

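View pics/b.png

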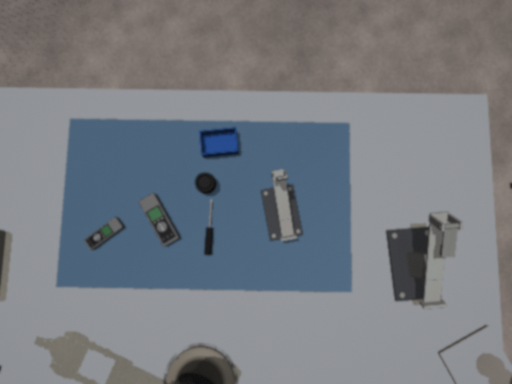

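```bash
python3 - <<'E'
from h import *
C=cams();s,t=C["side"],C["top"]
P={"meterA":((216,169),(162,221)),"topA":((230,159),(148,197)),"meterB":((190,151),(106,234)),"topB":((204,154),(120,223)),
"standS":((253,233),(282,214)),"cradS":((251,207),(280,209)),"ledgeS":((234,221),(290,235)),"hinge":((277,176),(279,176)),"tip":((271,160),(281,174)),
"crBig":((246,318),(434,267)),"ledBig":((207,341),(430,301)),"hgBig":((292,267),(451,228)),"lens":((257,188),(208,181)),"scr":((218,195),(210,228)),"bin":((292,190),(224,143))}
for k,(a,b) in P.items():
    X,e=tri(s,a,t,b);print(k,X.round(),round(e,1))
b=t["img"];cv2.imwrite("pics/c.png",cv2.resize(b[130:270,80:320],None,fx=3.3,fy=3.3,interpolation=cv2.INTER_CUBIC))
E
```

```text
meterA [499. 137.  20.] 6.7
topA [573. 187.  21.] 0.9
meterB [444. 327.  -1.] 14.0
topB [487. 279.   5.] 0.8
standS [ 527. -251.    9.] 3.8
cradS [ 530. -236.  109.] 7.6
ledgeS [ 458. -269.   95.] 2.2
hinge [ 616. -228.  207.] 2.2
tip [ 602. -227.  272.] 18.3
crBig [ 373. -672.  144.] 0.8
ledBig [ 273. -677.  103.] 1.5
hgBig [ 484. -660.  269.] 7.3
lens [629.  -2.  -3.] 5.9
scr [473. -16.   9.] 5.7
bin [757. -51.  -5.] 13.1
```

View pics/c.png

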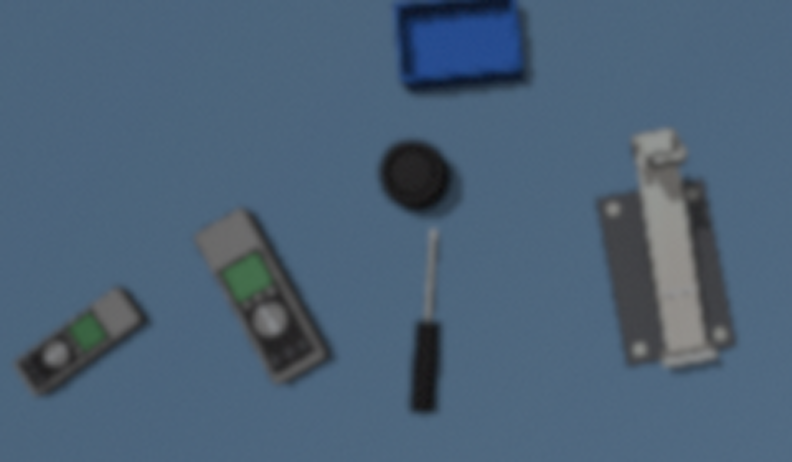

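The pictures show two meters: the larger at top (160,220) and the smaller at (104,233). From its origin to its display end the larger measures about 89 mm (85 expected), so it is the one meant. The small one gives about 64 mm.

There are two stands: the smaller at top (282,212) and the larger at (415,265). The small one has its hinge at about 207 and its ledge-to-hinge span is about 163 (162 expected), so it fits. The crop confirms that both display ends point up-left. Next I refine the poses by a silhouette fit in both views.

```bash
cat > fit.py <<'E'
from h import *
from scipy.optimize import minimize
from itertools import product
S=4
def rz(a): return np.array([[np.cos(a),-np.sin(a),0],[np.sin(a),np.cos(a),0],[0,0,1]])
def ry(a): return np.array([[np.cos(a),0,np.sin(a)],[0,1,0],[-np.sin(a),0,np.cos(a)]])
def box(x0,x1,y0,y1,z0,z1): return np.array(list(product((x0,x1),(y0,y1),(z0,z1))),float)
def render(c,parts,roi):
    m=np.zeros(((roi[3]-roi[2])*S,(roi[1]-roi[0])*S),np.uint8)
    for P in parts:
        uv=np.array([proj(c,X) for X in P])
        q=((uv-[roi[0]-.5,roi[2]-.5])*S*16).astype(np.int32)
        cv2.fillConvexPoly(m,cv2.convexHull(q),255,cv2.LINE_8,4)
    return cv2.GaussianBlur(m,(0,0),S*1.).astype(float)/255
def mask(c,roi,thr):
    i=c["img"].astype(int)[roi[2]:roi[3],roi[0]:roi[1]]
    r=(i[...,0]-i[...,2])/(i.sum(2)+1.)     # blueness
    m=((r<thr)*255).astype(np.uint8)
    return cv2.GaussianBlur(cv2.resize(m,None,fx=S,fy=S,interpolation=cv2.INTER_LINEAR),(0,0),S*.7).astype(float)/255
def meter(p): return [box(-85,85,-29,29,0,34)@rz(p[2]).T+[p[0],p[1],p[3] if len(p)>3 else 0]]
def cradle(p):  # p=x,y,yaw(stand),dx,q
    R=rz(p[2])@ry(-np.radians(25)); o=np.array([p[0],p[1],115])+rz(p[2])@[p[3],0,0]; return R,o
def stand(p):
    Z=rz(p[2]);R,o=cradle(p);b=np.array([p[0],p[1],0])
    k=box(-66,0,-13,13,-2.5,2.5)@ry(p[4]).T+[112,0,40]
    cr=[box(-93,120,-18,18,-8,0),box(-93,-85,-25,25,-8,14),box(104,120,-20,20,-8,46),k]
    return [box(-85,85,-55,55,0,12)@Z.T+b,box(-27,27,-15,15,0,105)@Z.T+o*[1,1,0]]+[x@R.T+o for x in cr]
def fit(C,model,p0,rois,thr=.14,scale=None,names=("top","side")):
    M={n:mask(C[n],rois[n],thr) for n in names}
    f=lambda p:sum(((render(C[n],model(p),rois[n])-M[n])**2).sum()/S**2 for n in names)
    p0=np.array(p0,float);sc=np.array(scale)
    sim=np.vstack([p0]+[p0+np.eye(len(p0))[i]*sc[i] for i in range(len(p0))])
    r=minimize(f,p0,method="Nelder-Mead",options=dict(initial_simplex=sim,maxiter=600,xatol=.02,fatol=.02))
    r=minimize(f,r.x,method="Nelder-Mead",options=dict(initial_simplex=np.vstack([r.x]+[r.x+np.eye(len(p0))[i]*sc[i]/-2 for i in range(len(p0))])))
    return r.x,r.fun,{n:(M[n],render(C[n],model(r.x),rois[n])) for n in names}
def show(o):
    return [np.dstack([a*255,np.zeros_like(a),b*255]).astype(np.uint8) for a,b in o.values()]
E
python3 - <<'E'
from fit import *
C=cams()
for n,(u,v) in dict(top=(100,180),side=(160,200)).items():
    i=C[n]["img"].astype(int)
    print(n,"mat",i[v,u],"meterish",i[221,162] if n=="top" else i[169,216],"base",i[225,275] if n=="top" else i[238,262])
p,e,o=fit(C,meter,[499,137,.6],dict(top=(128,186,185,255),side=(192,238,148,184)),scale=[20,20,.2]);print("meter",p.round(3),e.__round__(1))
pz,e2,_=fit(C,meter,[*p,0],dict(top=(128,186,185,255),side=(192,238,148,184)),scale=[10,10,.1,10]);print("with z",pz.round(3),round(e2,1))
q,e,o2=fit(C,stand,[527,-251,.2,0,1.6],dict(top=(255,310,160,250),side=(216,290,156,256)),scale=[15,15,.1,10,.4]);print("stand",q.round(3),round(e,1))
R,oo=cradle(q);print("cradle",oo.round(1),"ledge",(R@[-85,0,0]+oo).round(1),"hinge",(R@[112,0,40]+oo).round(1))
W=[cv2.resize(x,(390,int(x.shape[0]*390/x.shape[1]))) for x in show(o)+show(o2)]
H=[np.vstack([a,b])for a,b in((W[0],W[1]),(W[2],W[3]))];h=max(x.shape[0] for x in H)
I=np.hstack([cv2.copyMakeBorder(x,0,h-x.shape[0],0,0,0) for x in H]);cv2.imwrite("pics/d.png",cv2.resize(I,None,fx=min(1,600/h),fy=min(1,600/h)))
print(ctrl.sense()["ee_rot"],ctrl.sense()["wrist_force"])
E
```

```text
top mat [124  99  74] meterish [66 66 67] base [71 68 67]
side mat [143 138 137] meterish [56 57 57] base [54 52 51]
meter [500.408 150.357   0.555] 154.6
with z [500.202 149.033   0.551   3.212] 149.3
stand [ 5.30288e+02 -2.45413e+02  2.01000e-01 -1.75700e+00  1.87000e+00] 899.5
cradle [ 528.6 -245.8  115. ] ledge [ 453.1 -261.2   79.1] hinge [ 611.5 -228.8  198.6]
[1.61723332e-05 1.21081504e-01 9.92642568e-01 4.44242503e-05] [-0.41991895  0.31191418  0.05810851]
```

View pics/d.png

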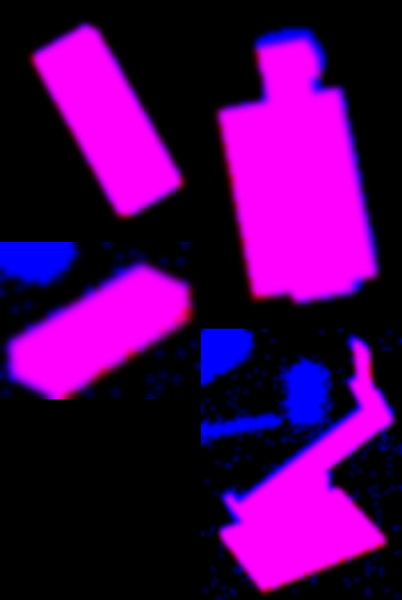

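The overlay shows the meter and stand models sitting on their masks within about 1 px, with the keeper at about 1.87 rad. Now a helper that gives relative moves.

```bash
cat > mv.py <<'E'
from fit import *
from scipy.spatial.transform import Rotation as Ro
np.set_printoptions(suppress=True)
M=[500.3,149.7,.553]; ST=[530.3,-245.4,.201,-1.76,1.87]
def cur():
    s=ctrl.sense(); w=s["ee_rot"]; return np.array(s["ee_pos"]),Ro.from_quat([w[1],w[2],w[3],w[0]]),s
def tool(xa,za): # tool x,z in world
    x=np.array(xa)/np.linalg.norm(xa);z=np.array(za)/np.linalg.norm(za);return Ro.from_matrix(np.c_[x,np.cross(z,x),z])
def rel(P,R):
    p,r,_=cur(); return np.r_[r.inv().apply(np.array(P)-p)/10,(r.inv()*R).as_rotvec()].round(3).tolist()
def Rmeter(): return tool(-rz(M[2])[:,0],[0,0,-1])
def crad(v,pitch=0): # world pos of cradle point
    R,o=cradle(ST); return R@np.array(v,float)+o
def Rcrad(): R,_=cradle(ST); return tool(-R[:,0],-R[:,2])
E
python3 - <<'E'
from mv import *
for z in(110,16): print(rel([M[0],M[1],z],Rmeter()))
E
```

```text
[-44.965, -25.947, 13.23, 0.0, 0.0, -0.796]
[-44.964, -25.947, 22.63, 0.0, 0.0, -0.796]
```

>>> arm_command:
  series:
    - [-45,-26,13.2,0,0,-0.796]
    - [-45,-26,13.2,0,0,-0.796]
    - [-45,-26,13.2,0,0,-0.796]
    - [-45,-26,13.2,0,0,-0.796]
    - [-45,-26,13.2,0,0,-0.796]
    - [-45,-26,13.2,0,0,-0.796]
    - [-45,-26,13.2,0,0,-0.796]
    - [-45,-26,13.2,0,0,-0.796]
    - [-45,-26,13.2,0,0,-0.796]
    - [-45,-26,13.2,0,0,-0.796]
    - [-45,-26,13.2,0,0,-0.796]
    - [-45,-26,13.2,0,0,-0.796]
  gripper: 8.5
  grip_force: 40

```text
clock: 2.3
ee_pos: [452.0, 195.8, 127.6]
ee_rot: [0.0, -0.273, 0.962, 0.0]
wrist_force: [0.7, 0.3, 0.1]
finger_gap: 85.0
finger_force: 0.0
```

>>> arm_command:
  series:
    - [0,0,0,0,0,0]
    - [0,0,0,0,0,0]
    - [0,0,0,0,0,0]
    - [0,0,0,0,0,0]
    - [0,0,0,0,0,0]
    - [0,0,0,0,0,0]

```text
clock: 2.8
ee_pos: [450.1, 198.5, 128.4]
ee_rot: [0.0, -0.274, 0.962, 0.0]
wrist_force: [0.0, 0.2, -0.6]
finger_gap: 85.5
finger_force: 0.0
```

```bash
python3 - <<'E'
from mv import *
for z in(110,16): print(rel([M[0],M[1],z],Rmeter()))
E
```

```text
[-1.691, -6.787, 1.842, -0.0, 0.001, 0.002]
[-1.684, -6.786, 11.242, -0.0, 0.001, 0.002]
```

>>> arm_command:
  series:
    - [-0.9,-3.5,1.8,0,0,0]
    - [-1.7,-6.8,1.8,0,0,0]
    - [-1.7,-6.8,1.8,0,0,0]
    - [-1.7,-6.8,4.5,0,0,0]
    - [-1.7,-6.8,7,0,0,0]
    - [-1.7,-6.8,9,0,0,0]
    - [-1.7,-6.8,10.3,0,0,0]
    - [-1.7,-6.8,11.2,0,0,0]
    - [-1.7,-6.8,11.2,0,0,0]
    - [-1.7,-6.8,11.2,0,0,0]

```text
clock: 3.63
ee_pos: [500.9, 149.0, 16.2]
ee_rot: [0.0, -0.273, 0.962, 0.0]
wrist_force: [-0.5, 0.1, 0.7]
finger_gap: 84.9
finger_force: 0.0
```

>>> arm_command:
  series:
    - [0,0,0,0,0,0]
    - [0,0,0,0,0,0]
    - [0,0,0,0,0,0]
    - [0,0,0,0,0,0]
    - [0,0,0,0,0,0]
    - [0,0,0,0,0,0]
    - [0,0,0,0,0,0]
    - [0,0,0,0,0,0]
    - [0,0,0,0,0,0]
    - [0,0,0,0,0,0]
  gripper: 5
  grip_force: 50

```text
clock: 4.47
ee_pos: [501.7, 148.7, 17.2]
ee_rot: [0.001, -0.273, 0.962, -0.0]
wrist_force: [-1.0, -0.8, 5.3]
finger_gap: 57.3
finger_force: 54.7
```

>>> arm_command:
  series:
    - [0,0,-1,0,0,0]
    - [0,0,-3,0,0,0]
    - [0,0,-6,0,0,0]
    - [0,0,-10,0,0,0]
    - [0,0,-14,0,0,0]
    - [0,0,-17,0,0,0]
    - [0,0,-20,0,0,0]
    - [0,0,-22,0,0,0]
    - [0,0,-22,0,0,0]

```text
clock: 5.22
ee_pos: [502.5, 148.8, 241.0]
ee_rot: [0.004, -0.273, 0.962, -0.001]
wrist_force: [1.6, 0.3, -2.7]
finger_gap: 57.1
finger_force: 55.1
```

```bash
python3 - <<'E'
from mv import *
C=cams();p,r,_=cur();print(p)
cv2.imwrite("pics/e.png",np.vstack([cv2.resize(C["side"]["img"][70:210,130:330],None,fx=2.,fy=2.),cv2.resize(C["top"]["img"][120:290,80:280],None,fx=1.8,fy=1.8)[:, :400] if 0 else cv2.resize(C["top"]["img"][140:290,80:280],(400,300))]))
for z in (60,30): print(z,rel(crad([4,0,z+16]),Rcrad()))
R,o=cradle(ST);print((r.inv().apply(R[:,2])).round(3))
E
```

```text
[500.42982354 148.43335633 235.84373061]
60 [20.992, -34.035, 5.023, 0.077, -0.432, 0.347]
30 [19.802, -34.472, 7.742, 0.077, -0.432, 0.347]
[ 0.396  0.146 -0.906]
```

View pics/e.png

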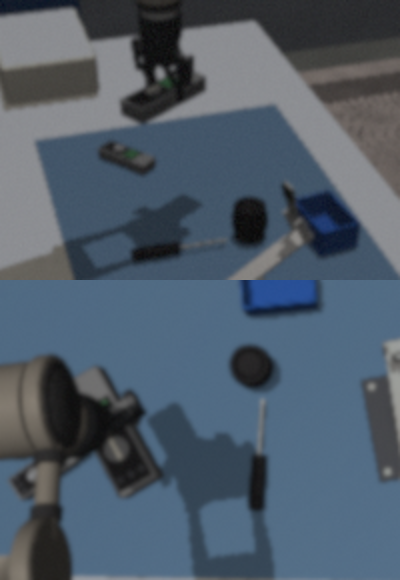

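The side view (top half) shows the meter held level across its width, and the other objects undisturbed. Now on to a hover square over the deck.

```bash
python3 - <<'E'
from mv import *
print(rel(crad([6.5,0,117]),Rcrad()))
E
```

```text
[22.404, -33.516, 1.201, 0.077, -0.432, 0.347]
```

>>> arm_command:
  series:
    - [1,-1.5,0,0,0,0]
    - [3,-4.5,0,0.01,-0.04,0.03]
    - [5,-7.5,0.2,0.02,-0.1,0.08]
    - [7,-10.5,0.4,0.03,-0.16,0.13]
    - [9,-13.5,0.5,0.04,-0.22,0.17]
    - [11,-16.5,0.6,0.05,-0.27,0.22]
    - [13,-19.5,0.7,0.06,-0.32,0.26]
    - [15,-22.5,0.8,0.07,-0.37,0.3]
    - [17,-25.5,0.9,0.077,-0.41,0.33]
    - [19,-28.5,1,0.077,-0.432,0.347]
    - [21,-31.5,1.1,0.077,-0.432,0.347]
    - [22,-33,1.2,0.077,-0.432,0.347]

```text
clock: 6.32
ee_pos: [485.3, -251.3, 221.1]
ee_rot: [0.214, -0.096, 0.972, 0.022]
wrist_force: [0.1, -0.9, -4.2]
finger_gap: 57.0
finger_force: 55.2
```

>>> arm_command:
  series:
    - [0,0,0,0,0,0]
    - [0,0,0,0,0,0]
    - [0,0,0,0,0,0]
    - [0,0,0,0,0,0]
    - [0,0,0,0,0,0]
    - [0,0,0,0,0,0]

```text
clock: 6.82
ee_pos: [487.2, -246.8, 223.9]
ee_rot: [0.215, -0.098, 0.971, 0.022]
wrist_force: [-0.0, -0.0, -3.0]
finger_gap: 57.1
finger_force: 55.2
```

```bash
python3 - <<'E'
from mv import *
for z in(117,50,27): print(rel(crad([6.5,0,z]),Rcrad()))
p,r,_=cur();print((r.inv()*Rcrad()).as_rotvec())
C=cams()
cv2.imwrite("pics/f.png",np.vstack([cv2.resize(C["side"]["img"][110:260,180:330],(600,600))[:, :][:300*2]]))
R,o=cradle(ST)
cv2.imwrite("pics/g.png",np.hstack([cv2.resize(C[n]["img"][a:a+120,b:b+120],(400,400),interpolation=2) for n,a,b in(("side",120,195),("top",140,220))]))
E
```

```text
[0.26, -0.727, -0.112, 0.001, 0.0, 0.001]
[0.261, -0.731, 6.588, 0.001, 0.0, 0.001]
[0.261, -0.732, 8.888, 0.001, 0.0, 0.001]
[0.00063833 0.0001272  0.00091503]
```

View pics/g.png

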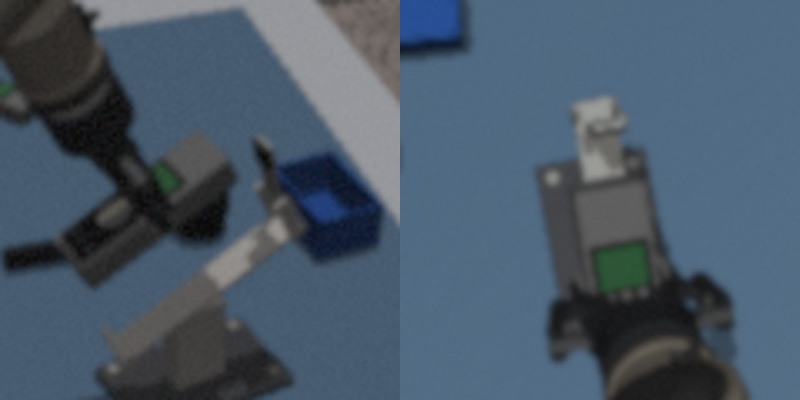

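The views show the meter parallel to the deck, display end toward the hinge and keeper clear of it. Descending to about 10 mm above the deck.

>>> arm_command:
  series:
    - [0.1,-0.4,1,0,0,0]
    - [0.26,-0.73,2.5,0,0,0]
    - [0.26,-0.73,4,0,0,0]
    - [0.26,-0.73,5.5,0,0,0]
    - [0.26,-0.73,6.8,0,0,0]
    - [0.26,-0.73,7.8,0,0,0]
    - [0.26,-0.73,8.4,0,0,0]
    - [0.26,-0.73,8.7,0,0,0]
    - [0.26,-0.73,8.8,0,0,0]
    - [0.26,-0.73,8.8,0,0,0]
    - [0.26,-0.73,8.8,0,0,0]

```text
clock: 7.83
ee_pos: [522.9, -248.4, 143.6]
ee_rot: [0.216, -0.098, 0.971, 0.021]
wrist_force: [0.3, -0.6, -3.6]
finger_gap: 57.3
finger_force: 55.2
```

```bash
python3 - <<'E'
from mv import *
print(rel(crad([6.5,0,27]),Rcrad()),cur()[2]["wrist_force"])
C=cams();R,o=cradle(ST)
# predicted meter outline drawn on the pictures
p,r,_=cur(); Rm=np.c_[-r.as_matrix()[:,0],r.as_matrix()[:,1],-r.as_matrix()[:,2]]
W=[]
for n,a,b in(("side",140,200),("top",150,235)):
    i=cv2.resize(C[n]["img"][a:a+100,b:b+100],(400,400),interpolation=2)
    def line(A,B,col): cv2.line(i,*[tuple(int(v) for v in (proj(C[n],x)-[b-.5,a-.5])*4) for x in(A,B)],col,1)
    for y in(-29,29):
        line(p+Rm@[-85.7,y,17],p+Rm@[84.3,y,17],(0,0,255))
        line(R@[-85,y*18/29,0]+o,R@[104,y*18/29,0]+o,(0,255,255))
    for x in(-85.7,84.3): line(p+Rm@[x,-29,17],p+Rm@[x,29,17],(0,0,255))
    line(R@[-85,-25,14]+o,R@[-85,25,14]+o,(0,255,0))
    W.append(i)
cv2.imwrite("pics/h.png",np.hstack(W))
E
```

```text
[0.005, 0.144, 0.154, -0.001, 0.001, -0.0] [ 0.3309404  -0.58420826 -3.60810205]
```

View pics/h.png

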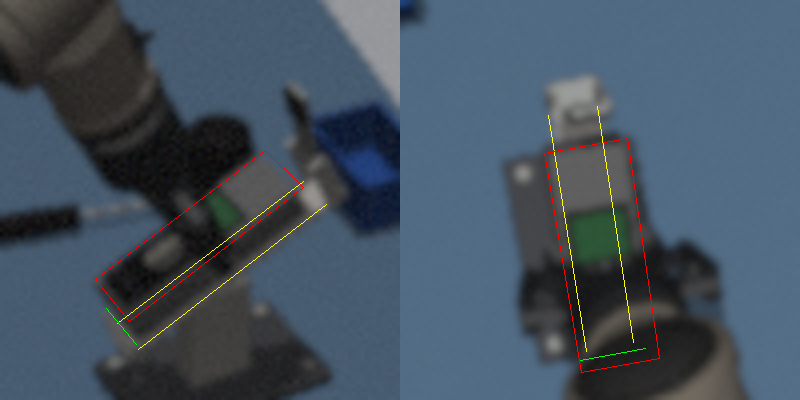

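The predicted meter outline (red) matches the picture to about 1 px, and the meter sits square over the deck strip. Now the final approach by feel.

>>> arm_command:
  series:
    - [0,0,0.3,0,0,0]
    - [0,0,0.6,0,0,0]
    - [0,0,0.8,0,0,0]
    - [0,0,0.8,0,0,0]
    - [0,0,0.8,0,0,0]
    - [0,0,0.8,0,0,0]

```text
clock: 8.43
ee_pos: [526.1, -247.4, 135.7]
ee_rot: [0.215, -0.098, 0.971, 0.022]
wrist_force: [-0.4, -0.5, -3.4]
finger_gap: 57.1
finger_force: 55.2
```

```bash
cat > st.py <<'E'
from mv import *
p,r,s=cur();R,o=cradle(ST)
print("tcp in cradle",(R.T@(p-o)).round(2),"force in cradle",(R.T@np.array(s["wrist_force"])).round(2),"rot",(r.inv()*Rcrad()).as_rotvec().round(4),s["finger_gap"],s["finger_force"],s["clock"])
E
python3 st.py
```

```text
tcp in cradle [ 6.24 -1.07 19.98] force in cradle [-1.92 -0.44 -2.9 ] rot [-0.      0.0002 -0.0004] 57.142270679665806 55.186532735824585 8.4333
```

>>> arm_command:
  series:
    - [0,-0.05,0.1,0,0,0]
    - [0,-0.1,0.2,0,0,0]
    - [0,-0.1,0.2,0,0,0]
    - [0,-0.1,0.2,0,0,0]

```text
clock: 8.77
ee_pos: [527.1, -248.2, 133.9]
ee_rot: [0.215, -0.098, 0.971, 0.022]
wrist_force: [-0.7, -0.1, -3.3]
finger_gap: 57.1
finger_force: 55.2
```

```bash
python3 st.py
```

```text
tcp in cradle [ 6.22 -2.12 18.01] force in cradle [-2.    0.03 -2.7 ] rot [-0.0001  0.0002 -0.0004] 57.14392145908699 55.18679916858673 8.7667
```

>>> arm_command:
  series:
    - [0,0,0.05,0,0,0]
    - [0,0,0.1,0,0,0]
    - [0,0,0.1,0,0,0]
    - [0,0,0.1,0,0,0]

```text
clock: 9.1
ee_pos: [527.5, -248.2, 133.2]
ee_rot: [0.216, -0.098, 0.971, 0.022]
wrist_force: [-0.9, 0.5, -2.7]
finger_gap: 57.0
finger_force: 55.5
```

```bash
python3 st.py
```

```text
tcp in cradle [ 6.31 -2.17 17.19] force in cradle [-1.86  0.72 -2.06] rot [-0.0004  0.0004 -0.0003] 56.99625052472956 55.48563301563263 9.1
```

Contact starts at about z = 17.2, as expected. Centre in y, then slide down the slope to the ledge.

>>> arm_command:
  series:
    - [0.1,0.1,0,0,0,0]
    - [0.2,0.2,0,0,0,0]
    - [0.3,0.2,0,0,0,0]
    - [0.35,0.2,0,0,0,0]
    - [0.35,0.2,0,0,0,0]

```text
clock: 9.52
ee_pos: [526.0, -247.4, 133.3]
ee_rot: [0.218, -0.098, 0.971, 0.02]
wrist_force: [8.2, 0.8, -0.8]
finger_gap: 57.2
finger_force: 55.2
```

```bash
python3 st.py
```

```text
tcp in cradle [ 5.1  -1.07 17.79] force in cradle [ 7.1  -0.88 -4.15] rot [-0.003   0.0045 -0.0002] 57.23340361593929 55.16182601451874 9.5167
```

>>> arm_command:
  series:
    - [0.05,0,0,0,0,0]
    - [0.1,0,0,0,0,0]
    - [0.1,0,0,0,0,0]
    - [0.1,0,0,0,0,0]

```text
clock: 9.85
ee_pos: [525.8, -247.4, 133.4]
ee_rot: [0.218, -0.097, 0.971, 0.02]
wrist_force: [11.9, 3.4, 0.2]
finger_gap: 57.4
finger_force: 55.1
```

```bash
python3 st.py
```

```text
tcp in cradle [ 5.06 -1.08 17.99] force in cradle [11.23  0.99 -5.06] rot [-0.0033  0.0059 -0.0001] 57.419640728703364 55.11151134967804 9.85
```

>>> arm_command:
  series:
    - [0.05,0,0,0,0,0]
    - [0.1,0,0,0,0,0]
    - [0.1,0,0,0,0,0]
    - [0.1,0,0,0,0,0]

```text
clock: 10.18
ee_pos: [525.7, -247.5, 133.6]
ee_rot: [0.219, -0.097, 0.971, 0.02]
wrist_force: [15.6, 3.7, 1.5]
finger_gap: 57.6
finger_force: 55.1
```

```bash
python3 st.py
```

```text
tcp in cradle [ 5.   -1.12 18.21] force in cradle [15.13  0.48 -5.38] rot [-0.0036  0.0075 -0.0003] 57.610222539595945 55.10082542896271 10.1833
```

The ledge is reached: an uphill reaction of 15 N, with no rise in normal force. Relieve the push, then release.

>>> arm_command:
  series:
    - [-0.2,0,0,0,0,0]
    - [-0.4,0,0,0,0,0]
    - [-0.4,0,0.1,0,0,0]
    - [-0.4,0,0.1,0,0,0]

```text
clock: 10.52
ee_pos: [526.4, -246.3, 132.5]
ee_rot: [0.216, -0.098, 0.971, 0.021]
wrist_force: [-2.6, 1.8, 6.8]
finger_gap: 57.1
finger_force: 56.7
```

```bash
python3 st.py
```

```text
tcp in cradle [ 5.37 -0.14 16.84] force in cradle [0.95 2.25 7.11] rot [-0.0006  0.0015 -0.    ] 57.113495978720564 56.669785380363464 10.5167
```

>>> arm_command:
  series:
    - [0,0,0,0,0,0]
    - [0,0,0,0,0,0]
    - [0,0,0,0,0,0]
    - [0,0,0,0,0,0]
    - [0,0,0,0,0,0]
    - [0,0,0,0,0,0]
  gripper: 8.5

```text
clock: 11.02
ee_pos: [526.1, -246.4, 131.4]
ee_rot: [0.215, -0.098, 0.971, 0.022]
wrist_force: [-0.7, 0.2, 0.4]
finger_gap: 85.0
finger_force: 0.0
```

>>> arm_command:
  series:
    - [0,0,-1,0,0,0]
    - [0,0,-3,0,0,0]
    - [0,0,-6,0,0,0]
    - [0,0,-9,0,0,0]
    - [0,0,-12,0,0,0]
    - [0,0,-15,0,0,0]
    - [0,0,-15,0,0,0]
    - [0,0,-15,0,0,0]

```text
clock: 11.68
ee_pos: [463.8, -259.8, 269.6]
ee_rot: [0.217, -0.098, 0.971, 0.02]
wrist_force: [-0.0, -0.4, -0.3]
finger_gap: 84.9
finger_force: 0.0
```

```bash
python3 st.py; python3 - <<'E'
from mv import *
C=cams();R,o=cradle(ST)
W=[]
for n,a,b in(("side",140,200),("top",150,235)):
    i=cv2.resize(C[n]["img"][a:a+100,b:b+100],(400,400),interpolation=2)
    def line(A,B,col): cv2.line(i,*[tuple(int(v) for v in (proj(C[n],x)-[b-.5,a-.5])*4) for x in(A,B)],col,1)
    for y in(-29,29):
        line(R@[-85,y,34]+o,R@[85,y,34]+o,(0,0,255))
    for x in(-85,85): line(R@[x,-29,34]+o,R@[x,29,34]+o,(0,0,255))
    line(R@[-85,-25,14]+o,R@[-85,25,14]+o,(0,255,0))
    W.append(i)
    for k in("meter_top","keeper_tip","keeper_hinge","ledge"): print(n,k,[(np.round(d["xy"],1).tolist(),round(d["conf"],2)) for d in ctrl.mark_of(k,C[n])])
cv2.imwrite("pics/i.png",np.hstack(W))
E
```

```text
tcp in cradle [  5.3   -0.8  168.12] force in cradle [-0.22 -0.36 -0.21] rot [-0.0041  0.0021  0.0002] 84.9417319023662 0.0 11.6833
side meter_top [([205.1, 153.0], 0.73), ([271.2, 187.5], 0.69), ([234.4, 220.6], 0.6)]
side keeper_tip [([257.6, 289.6], 0.69), ([276.1, 161.6], 0.65)]
side keeper_hinge [([290.1, 267.7], 0.69), ([275.0, 178.3], 0.59)]
side ledge [([206.0, 343.9], 0.82), ([232.3, 219.2], 0.56)]
top meter_top [([118.2, 220.7], 0.56)]
top keeper_tip [([449.4, 258.6], 0.56), ([282.2, 173.0], 0.4)]
top keeper_hinge [([448.0, 229.3], 0.9), ([280.5, 178.5], 0.58)]
top ledge [([430.7, 298.5], 0.9)]
```

View pics/i.png

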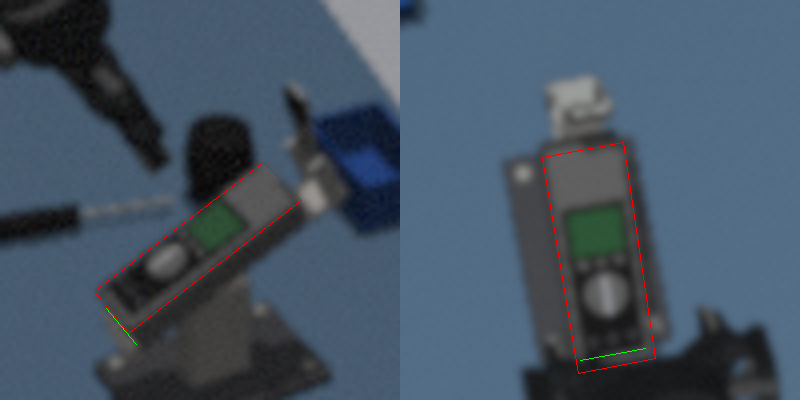

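The picture shows the meter seated: its outline coincides with the seated model, flush at the ledge, straight and centred within about 2 mm, with the keeper still open. Now the keeper path with the fingers shut.

```bash
python3 - <<'E'
from mv import *
p=lambda v:print(v,crad(v).round(),rel(crad(v),Rcrad()))
p([160,0,165]);p([160,0,92])
b=np.array([160,92])
for q in(1.87,1.6,1.35,1.1,.9,.7,.5,.35,.2,.1,0):
    t=np.array([112-50*np.cos(q)+2.5*np.sin(q)+11,40+50*np.sin(q)+2.5*np.cos(q)+11]);print(q,((b-t)/10).round(1))
E
```

```text
[160, 0, 165] [ 602. -231.  332.] [-15.544, -0.003, 0.048, 0.001, -0.0, -0.0]
[160, 0, 92] [ 633. -225.  266.] [-15.546, -0.009, 7.348, 0.001, -0.0, -0.0]
1.87 [ 2.  -0.6]
1.6 [ 3.3 -0.9]
1.35 [ 4.6 -0.8]
1.1 [ 5.7 -0.5]
0.9 [6.6 0. ]
0.7 [7.4 0.7]
0.5 [8.  1.5]
0.35 [8.3 2.2]
0.2 [8.6 2.9]
0.1 [8.7 3.4]
0 [8.7 3.8]
```

>>> arm_command:
  series:
    - [-3,0,0,0,0,0]
    - [-6.5,0,0,0,0,0]
    - [-10,0,0,0,0,0]
    - [-13,0,0,0,0,0]
    - [-15.5,0,0,0,0,0]
    - [-15.5,0,0,0,0,0]
    - [-15.5,0,2,0,0,0]
    - [-15.5,0,4,0,0,0]
    - [-15.5,0,6,0,0,0]
    - [-15.5,0,7.3,0,0,0]
    - [-15.5,0,7.3,0,0,0]
    - [-15.5,0,7.3,0,0,0]
  gripper: 0
  grip_force: 20

```text
clock: 13.18
ee_pos: [631.5, -224.8, 266.2]
ee_rot: [0.215, -0.098, 0.971, 0.022]
wrist_force: [-0.4, -0.9, 0.6]
finger_gap: -0.0
finger_force: 0.0
```

```bash
python3 st.py
```

```text
tcp in cradle [159.14  -0.04  92.64] force in cradle [-0.28 -0.84  0.76] rot [ 0.001  -0.0009 -0.0008] -0.01416658074538534 0.0 13.1833
```

>>> arm_command:
  series:
    - [1,0,-0.3,0,0,0]
    - [2,0,-0.6,0,0,0]
    - [3.3,0,-0.9,0,0,0]
    - [4.6,0,-0.8,0,0,0]
    - [5.7,0,-0.5,0,0,0]
    - [6.6,0,0,0,0,0]
    - [7.4,0,0.7,0,0,0]
    - [8,0,1.5,0,0,0]
    - [8.3,0,2.2,0,0,0]
    - [8.3,0,2.2,0,0,0]

```text
clock: 14.02
ee_pos: [566.8, -237.8, 210.2]
ee_rot: [0.215, -0.097, 0.972, 0.022]
wrist_force: [0.7, -0.5, -0.2]
finger_gap: -0.2
finger_force: 0.0
```

```bash
python3 st.py
```

```text
tcp in cradle [75.65  0.15 69.82] force in cradle [ 0.43 -0.64 -0.41] rot [ 0.0013 -0.0013 -0.0014] -0.15971720455124072 0.0 14.0167
```

>>> arm_command:
  series:
    - [0.1,0,0.3,0,0,0]
    - [0.2,0,0.7,0,0,0]
    - [0.3,0,1,0,0,0]
    - [0.3,0,1.3,0,0,0]
    - [0.3,0,1.5,0,0,0]
    - [0.3,0,1.5,0,0,0]
    - [0.3,0,1.5,0,0,0]

```text
clock: 14.6
ee_pos: [570.9, -237.1, 196.8]
ee_rot: [0.215, -0.098, 0.971, 0.022]
wrist_force: [0.2, 0.1, 0.2]
finger_gap: 0.3
finger_force: 0.0
```

```bash
python3 st.py
```

```text
tcp in cradle [73.73  0.03 55.86] force in cradle [0.25 0.02 0.07] rot [ 0.0003  0.0001 -0.0004] 0.34026341019143647 0.0 14.6
```

>>> arm_command:
  series:
    - [0,0,0.1,0,0,0]
    - [0,0,0.2,0,0,0]
    - [0,0,0.3,0,0,0]
    - [0,0,0.3,0,0,0]
    - [0,0,0.3,0,0,0]

```text
clock: 15.02
ee_pos: [571.4, -237.2, 196.2]
ee_rot: [0.216, -0.098, 0.971, 0.021]
wrist_force: [-12.9, 1.4, 14.2]
finger_gap: -0.1
finger_force: 9.5
```

```bash
python3 st.py;  python3 - <<'E'
from mv import *
C=cams()
cv2.imwrite("pics/j.png",np.hstack([cv2.resize(C[n]["img"][a:a+100,b:b+100],(400,400),interpolation=2) for n,a,b in(("side",140,200),("top",150,235))]))
E
```

```text
tcp in cradle [73.92 -0.16 55.17] force in cradle [-5.19  3.91 18.14] rot [-0.001   0.0007  0.0008] -0.10040616655504941 9.525530089158565 15.0167
```

View pics/j.png

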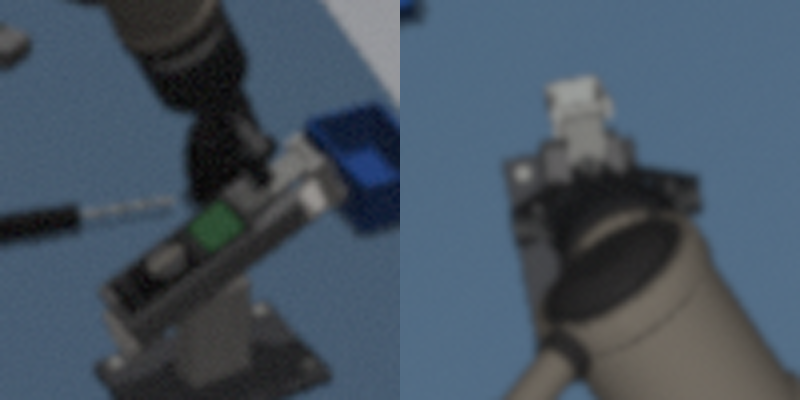

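The picture shows the keeper folded flat on the display end under the fingertips, with 18 N of reaction, so it bears on the meter. Retract and check.

>>> arm_command:
  series:
    - [0,0,-0.5,0,0,0]
    - [0,0,-2,0,0,0]
    - [0,0,-5,0,0,0]
    - [0,0,-9,0,0,0]
    - [2,0,-13,0,0,0]
    - [5,0,-15,0,0,0]
    - [8,0,-15,0,0,0]
    - [11,0,-15,0,0,0]
    - [11,0,-15,0,0,0]
    - [11,0,-15,0,0,0]

```text
clock: 15.95
ee_pos: [411.4, -269.9, 283.6]
ee_rot: [0.216, -0.096, 0.971, 0.022]
wrist_force: [0.9, -0.5, 0.4]
finger_gap: -0.0
finger_force: 0.0
```

```bash
python3 st.py;  python3 - <<'E'
from mv import *
C=cams();R,o=cradle(ST);W=[]
for n,a,b in(("side",140,200),("top",150,235)):
    i=cv2.resize(C[n]["img"][a:a+100,b:b+100],(400,400),interpolation=2)
    def line(A,B,col): cv2.line(i,*[tuple(int(v) for v in (proj(C[n],x)-[b-.5,a-.5])*4) for x in(A,B)],col,1)
    for y in(-29,29): line(R@[-85,y,34]+o,R@[85,y,34]+o,(0,0,255))
    for x in(-85,85): line(R@[x,-29,34]+o,R@[x,29,34]+o,(0,0,255))
    W.append(i)
cv2.imwrite("pics/k.png",np.hstack(W))
E
```

```text
tcp in cradle [-37.13  -0.28 203.4 ] force in cradle [ 0.84 -0.7   0.03] rot [-0.0008  0.0003 -0.0031] -0.03660148728072883 0.0 15.95
```

View pics/k.png

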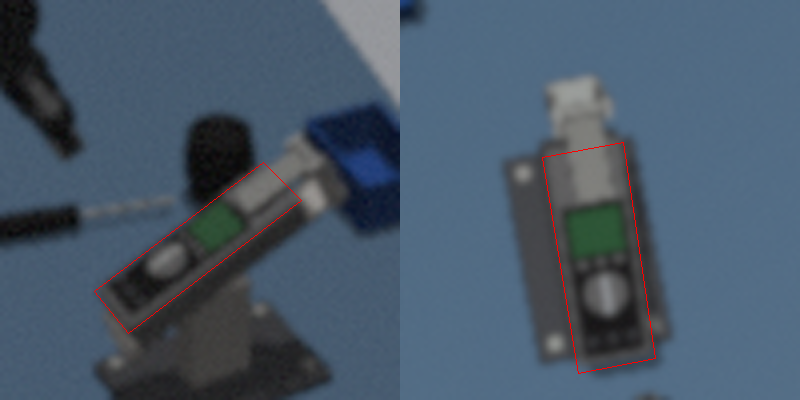

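The meter has not moved, the keeper lies flat on it, and the arm is clear. Handing in.

```bash
python3 -c "
from cell import ctrl
print(ctrl.close_job())"
```

```text
the job is handed in; nothing more can be done
None
```

The job is handed in (no verdict was returned): in the last pictures the meter sat face up on the small stand against the ledge, display end uppermost, straight and about 2 mm from centre, released with the keeper folded onto it, the arm clear and the lens, screwdriver and bin untouched by the arm.

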